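# Find and flag the loose clamp lever on a braai grid

### The arm

A 6-joint arm with a two-finger parallel gripper is mounted at the origin on the work surface. World frame = base frame: x ahead of the robot, y to its left, z up, the work surface at z = 0. Lengths are in mm, angles in rad, forces in N, time in s.
With the tool pointing down it reaches from about 350 to 875 mm from the base axis. Payload 4.2 kg.
Tool frame: the origin (TCP) lies at the very end of the fingers, on their centre line; the grasp point (between the pads) lies 19 mm behind it; z points along the fingers, y is the line along which they close (so a half turn about z gives the same grasp; the last joint's range is limited). The gripper opens to 85 mm and grips with 20 to 120 N. Pads are 22 mm wide; open, the fingers measure 114 mm over their backs; the gripper's body (76 mm by 85 mm) begins 54 mm behind the grasp point. The pads swing forward as they close: fully open they stand 13 mm farther back than shut.
Start: joints at [-0.848, 0.385, 0.008, 0, -1.194, -0.259], TCP at [279.605, -558.946, 231.312] pointing down, gripper open.
Joint ranges: [-3.14, 3.14], [-1.21, 2.06], [-1.07, 1.41], [-3.16, 2.05], [-2.99, -0.16], [-3.1, 3.1]. Speed limits (rad/s): [2.79, 2.79, 3.14, 3.14, 3.14, 3.14].

### API

Orientations are given as a unit quaternion [x, y, z, w].
In Python, from bench import arm gives the robot as it stands.
- The arm moves only by the tool servo_tool, never from a script. Its argument "rows" is a list that holds one entry, the list of rows, each a list of 7 numbers: the finger opening in mm, from 0 to 85.4, then the shift along the tool's x, y, z in mm, then the turn, a rotation vector about the tool's x, y, z in rad. A call has 1 to 10 rows; each row is the pose to reach, as a shift and turn from the pose commanded when the call began, along the tool's axes at that moment; what a row does not reach only later rows make up. A row lasts 1/8 s, in which the tool goes at most 62.5 mm and 10.7 degrees, less where a joint would pass 70% of its speed; a pose out of reach is approached as far as the arm can. A call with a gripper value outside its range is refused whole. The fingers move at their own pace and stop on an object; the grip force is fixed at half the most. Time passes only in rows, so rows that repeat a pose let the fingers close. It gives the time, the measured TCP pose, the force, the opening and the grip force at its end, in the units of the state.
- arm.read_state(): the state, without advancing time (a new reading comes with each control period).
- arm.get_image(name): name is "side" or "top" or "wrist"; returns the picture (420x560x3 uint8, red, green, blue); there is no depth.
- arm.camera_params(name): a dict with "intrinsics" (3x3 intrinsics, pixels), "R" (3x3) and "t" (3): a world point X has camera coordinates R X + t. Camera axes: x right, y down, z forward; pixel columns grow to the right and rows downward; lengths in mm; the calibration is good to about 2 mm. The wrist camera is an equidistant fisheye: a pixel r from the principal point sees the ray r / f radians off the axis. A picture is of the moment at which its call begins: read the wrist's pose just before it. camera_params takes no time and is no camera call; for the wrist camera it gives the pose at the moment of the call.
- arm.job_done(): hands the job in; it is judged then, once.
The state is a dict: "clock": time; "joints": joint angles; "joint_vel": joint speeds; "joint_efforts": joint torques, N m; "position": TCP position; "ee_rot": TCP orientation; "contact_force": force on the tool from outside, world axes, zero at the start; "wrist_torque": the same for the moment, N m; "gripper_width": finger opening in mm; "grasp_force": force on a finger pad.
Only numpy, scipy, OpenCV 4.12 (cv2) and the standard library are available. Lean on these libraries where they do the work, as an engineer would, in place of code of your own. Each camera call takes 0.05 s, during which the arm holds its last target. There are 200 camera calls.

### The job

One of the three clamp levers on the braai grid has worked loose: try them by nudging each sideways, clockwise seen from above, with shut fingers and never loading a clamp with more than about 10 N, so that the tight ones stay put and the loose one gives; swing that one on, clockwise, by some 25 degrees so that it visibly stands out of line. Then flag it by slipping the wooden napkin ring over the steel stub on the same clamp, down flat on the plate, and let go. Turn no lever anticlockwise and leave everything else on the shelf alone.

Things in the scene. Friction and masses are not known exactly. Their poses are not given: they have to be found in the camera images.
- push_a (a point): Push point on a clamp's lever: on the bar's centre line, half-way up its depth, 58 mm from the vertical turning axis, 68 mm above the shelf. Axes turn with the lever: x along the bar towards the hub, z up, +y the way this point travels when the lever turns clockwise seen from above. The bar: black, 12 mm wide, 24 mm deep, underside 11 mm above the clamp's plate, free end 72 mm from the axis.
- push_b (a point): Push point on a clamp's lever: on the bar's centre line, half-way up its depth, 58 mm from the vertical turning axis, 68 mm above the shelf. Axes turn with the lever: x along the bar towards the hub, z up, +y the way this point travels when the lever turns clockwise seen from above. The bar: black, 12 mm wide, 24 mm deep, underside 11 mm above the clamp's plate, free end 72 mm from the axis.
- push_c (a point): Push point on a clamp's lever: on the bar's centre line, half-way up its depth, 58 mm from the vertical turning axis, 68 mm above the shelf. Axes turn with the lever: x along the bar towards the hub, z up, +y the way this point travels when the lever turns clockwise seen from above. The bar: black, 12 mm wide, 24 mm deep, underside 11 mm above the clamp's plate, free end 72 mm from the axis.
- lever_a (a joint): Turn of the lever with push_a, rad: 0 at the start, positive clockwise seen from above (tightening), runs from -1.0 to 1.3. Of the three levers, the loose one gives at about 0.22 N m (about 4 N at the push point) and stays where it is left; the two tight ones hold against 2.4 N m (over 35 N there). Names say nothing of tightness.
- lever_b (a joint): Turn of the lever with push_b, rad: 0 at the start, positive clockwise seen from above (tightening), runs from -1.0 to 1.3. Of the three levers, the loose one gives at about 0.22 N m (about 4 N at the push point) and stays where it is left; the two tight ones hold against 2.4 N m (over 35 N there). Names say nothing of tightness.
- lever_c (a joint): Turn of the lever with push_c, rad: 0 at the start, positive clockwise seen from above (tightening), runs from -1.0 to 1.3. Of the three levers, the loose one gives at about 0.22 N m (about 4 N at the push point) and stays where it is left; the two tight ones hold against 2.4 N m (over 35 N there). Names say nothing of tightness.
- stub_a (a point): Foot of the upright steel stub on the clamp of lever_a: a round pin 10 mm across and 27 mm tall, standing on the clamp's flat top plate (95 x 50 mm, 45 mm above the shelf), 50 mm from the lever's axis on the side away from the lever. The point is where the pin's axis meets the plate; z up, -x towards the lever's axis.
- stub_b (a point): Foot of the upright steel stub on the clamp of lever_b: a round pin 10 mm across and 27 mm tall, standing on the clamp's flat top plate (95 x 50 mm, 45 mm above the shelf), 50 mm from the lever's axis on the side away from the lever. The point is where the pin's axis meets the plate; z up, -x towards the lever's axis.
- stub_c (a point): Foot of the upright steel stub on the clamp of lever_c: a round pin 10 mm across and 27 mm tall, standing on the clamp's flat top plate (95 x 50 mm, 45 mm above the shelf), 50 mm from the lever's axis on the side away from the lever. The point is where the pin's axis meets the plate; z up, -x towards the lever's axis.
- ring_mid (a point): Centre (half-way up) of the loose dark wooden napkin ring lying flat on the shelf: 44 mm outside, 28 mm inside, 25 mm tall, about 20 to 45 g, z along its axis. Resting over a stub its centre is 12.5 mm above the stub's foot.
- grid: Closed hinged braai grid of steel wire, 260 (x) by 400 (y) mm and 32 mm high, fixed, wooden handle (34 mm high) out to 170 mm beyond its -x edge; origin under the middle of the wire part. The three clamps stand on it in a row along y, levers roughly towards -x.
- jug: Yellow ceramic sauce jug, 130 mm high, 92 mm across, handle at its +y; leave alone. Origin at the centre of its underside.
- brush: Basting brush lying flat, along its x; leave alone.
- jar: Glass spice jar with steel lid, 52 mm across, 85 mm high; leave alone. Origin at the centre of its underside.
- shaker: Steel salt shaker, 36 mm across, 63 mm high, standing on the far part of the grid (its foot 32 mm above the shelf); leave alone. Origin at the centre of its underside.
- firelighters: Plain cardboard box 60 x 110 x 35 mm; leave alone. Origin at the centre of its underside.
- clamp_a: One of three identical fixed steel clamps (which stands where changes); carries lever_a and stub_a. Origin on the lever's turning axis at shelf height, z up, stub at its +x, lever at its -x at the start. Lever: straight black bar on a round black hub, 26 mm across, top 80 mm above the shelf.
- clamp_b: One of three identical fixed steel clamps (which stands where changes); carries lever_b and stub_b. Origin on the lever's turning axis at shelf height, z up, stub at its +x, lever at its -x at the start. Lever: straight black bar on a round black hub, 26 mm across, top 80 mm above the shelf.
- clamp_c: One of three identical fixed steel clamps (which stands where changes); carries lever_c and stub_c. Origin on the lever's turning axis at shelf height, z up, stub at its +x, lever at its -x at the start. Lever: straight black bar on a round black hub, 26 mm across, top 80 mm above the shelf.
- ring: The napkin ring of ring_mid; origin at the centre of its underside.
There are look-alikes about, which are no part of the job. Leave any green, purple or red look-alike of the ring alone.

How it is judged (in metres and radians):
On the way, in this order (a step that is already met when the one before it is completed fails the run):
1. the loose lever, and only that one, has been turned clockwise by more than 15 degrees (((value of joint lever_a above 0.26 rad and value of joint each of lever_b, lever_c below 0.1 rad) or (value of joint lever_b above 0.26 rad and value of joint each of lever_a, lever_c below 0.1 rad) or (value of joint lever_c above 0.26 rad and value of joint each of lever_a, lever_b below 0.1 rad))), for 0.2 s.
2. the napkin ring lies flat over the stub of the clamp whose lever gave (((value of joint lever_a above 0.26 rad and value of joint each of lever_b, lever_c below 0.1 rad and horizontal distance between ring_mid and stub_a below 0.0125 m and z of ring_mid in the frame of stub_a below 0.017 m and angle between ring_mid's own z axis and vertical below 0.15 rad) or (value of joint lever_b above 0.26 rad and value of joint each of lever_a, lever_c below 0.1 rad and horizontal distance between ring_mid and stub_b below 0.0125 m and z of ring_mid in the frame of stub_b below 0.017 m and angle between ring_mid's own z axis and vertical below 0.15 rad) or (value of joint lever_c above 0.26 rad and value of joint each of lever_a, lever_b below 0.1 rad and horizontal distance between ring_mid and stub_c below 0.0125 m and z of ring_mid in the frame of stub_c below 0.017 m and angle between ring_mid's own z axis and vertical below 0.15 rad))), for 0.2 s.
At the end, for the whole second after the job is handed in: Loose lever over 0.26 rad (15 deg) clockwise of its start, the others under 0.1 rad; ring round the stub of the loose lever's clamp (centres within 12.5 mm), flat on its plate (centre under 17 mm above the stub's foot, tilt under 0.15 rad), released, all at rest (((value of joint lever_a above 0.26 rad and value of joint each of lever_b, lever_c below 0.1 rad and horizontal distance between ring_mid and stub_a below 0.0125 m and z of ring_mid in the frame of stub_a below 0.017 m and angle between ring_mid's own z axis and vertical below 0.15 rad) or (value of joint lever_b above 0.26 rad and value of joint each of lever_a, lever_c below 0.1 rad and horizontal distance between ring_mid and stub_b below 0.0125 m and z of ring_mid in the frame of stub_b below 0.017 m and angle between ring_mid's own z axis and vertical below 0.15 rad) or (value of joint lever_c above 0.26 rad and value of joint each of lever_a, lever_b below 0.1 rad and horizontal distance between ring_mid and stub_c below 0.0125 m and z of ring_mid in the frame of stub_c below 0.017 m and angle between ring_mid's own z axis and vertical below 0.15 rad)) and linear speed of ring below 0.02 m/s and velocity of joint each of lever_a, lever_b, lever_c below 0.05 rad/s); the robot touches nothing.
It fails at once if a clamp (lever, plate or stub) is loaded with more than 30 N (contact force between anything else and clamp_a above 30 N or contact force between anything else and clamp_b above 30 N or contact force between anything else and clamp_c above 30 N).
It fails at once if a lever is turned anticlockwise by more than 0.1 rad from its start (value of joint any of lever_a, lever_b, lever_c below -0.1 rad).
It fails at once if a bystander (jug, brush, jar, shaker, cardboard box) is moved by more than 30 mm (distance of any of jug, brush, jar, shaker, firelighters from where it was at the start of the episode above 0.03 m).
It also fails if it takes over 64 s, if anything falls off the work surface, if the arm or the gripper's body presses on something with over 40 N, if the wrist force passes 120 N, or if a joint passes its speed limit or range.

## Working session

There is one attempt and no reset: what is moved stays moved. The work goes in short steps, Python scripts to look and compute and a tool call to move; the robot and the scene stay as the last step left them, time stands still between calls to the robot, and variables do not carry over. Pictures are saved under pics/ and viewed, at most 10 in all, crops included, and the job is handed in when it is done.

Besides the shell and the picture viewer there is one more tool, called after "Emit:" as a command line: name --argument value ..., lists and objects as JSON in quotes. servo_tool: Moves the arm, as the interface text tells. Its arguments: {"type":"object","properties":{"rows":{"type":"array"}},"required":["rows"]}

```bash
mkdir -p pics; python3 - <<'E'
from bench import arm
import cv2,numpy as np
s=arm.read_state();print(s)
for n in ("top","side"):
    im=arm.get_image(n);cv2.imwrite(f"pics/{n}0.png",im[:,:,::-1])
    p=arm.camera_params(n);print(n,p)
E
```

```text
{'clock': 0.0, 'joints': array([-8.48382349e-01,  3.85565099e-01,  6.62701099e-03, -4.70199007e-04,
       -1.19397925e+00, -2.58614107e-01]), 'joint_vel': array([ 0.00039286, -0.00107351, -0.00013165,  0.00144975, -0.00089512,
       -0.00079758]), 'joint_efforts': array([ 2.42714596e-03, -3.92289519e+01,  1.88401508e+01,  4.18636590e+00,
       -4.67875347e-03, -2.77917870e-06]), 'position': array([ 279.35673717, -558.451135  ,  230.2211508 ]), 'ee_rot': array([-2.29742461e-01,  9.73250856e-01,  1.03839876e-03, -3.06833557e-04]), 'contact_force': array([-0.17545029,  0.41757057,  0.96364825]), 'wrist_torque': array([-0.02280769,  0.05844035,  0.01513248]), 'grasp_force': 0.0, 'gripper_width': 85.65880287422263}
top {'intrinsics': array([[451.3611667 ,   0.        , 280.1123987 ],
       [  0.        , 451.3611667 , 212.81227298],
       [  0.        ,   0.        ,   1.        ]]), 'R': array([[-0.00238865, -0.99999459,  0.00225993],
       [-0.99904269,  0.00228765, -0.04368614],
       [ 0.04368074, -0.00236212, -0.99904275]]), 't': array([ -16.36611833,  465.50197379, 1397.51983053])}
side {'intrinsics': array([[425.82700831,   0.        , 283.64037771],
       [  0.        , 425.82700831, 206.26765579],
       [  0.        ,   0.        ,   1.        ]]), 'R': array([[ 0.99493101, -0.10022807,  0.0081627 ],
       [-0.07128798, -0.76024041, -0.64571862],
       [ 0.07092474,  0.64186358, -0.76353181]]), 't': array([-474.1895489 ,   92.49931903, 1187.88920143])}
```

View pics/top0.png

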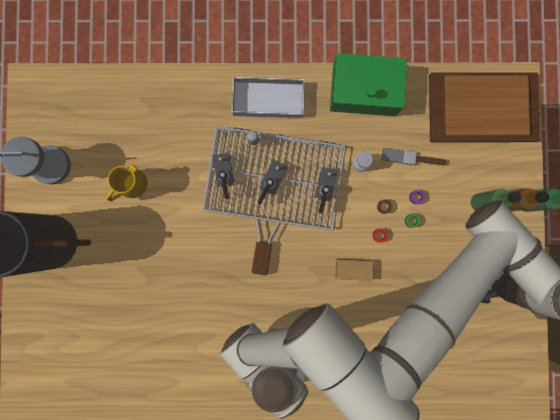

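View pics/side0.png

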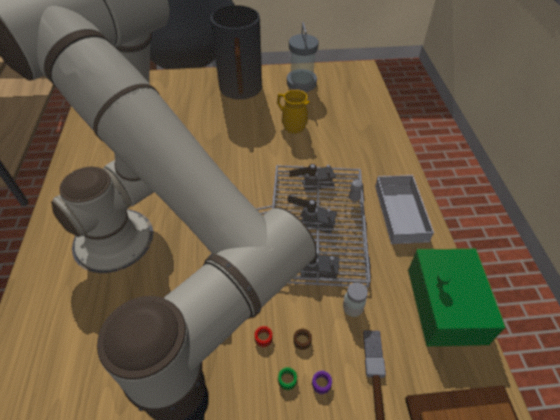

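Look-alikes in the top view: brown ring (385,206), red (380,236), green (414,220), purple (418,197). The brown one fits "dark wooden". I'll check it and the clamps in one enlarged crop.

```bash
python3 - <<'E'
import cv2
im=cv2.imread("pics/top0.png")[120:250,195:435]
im=cv2.resize(im,None,fx=3.3,fy=3.3,interpolation=cv2.INTER_CUBIC)
cv2.imwrite("pics/crop0.png",im)
E
```

```text
(no output)
```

View pics/crop0.png

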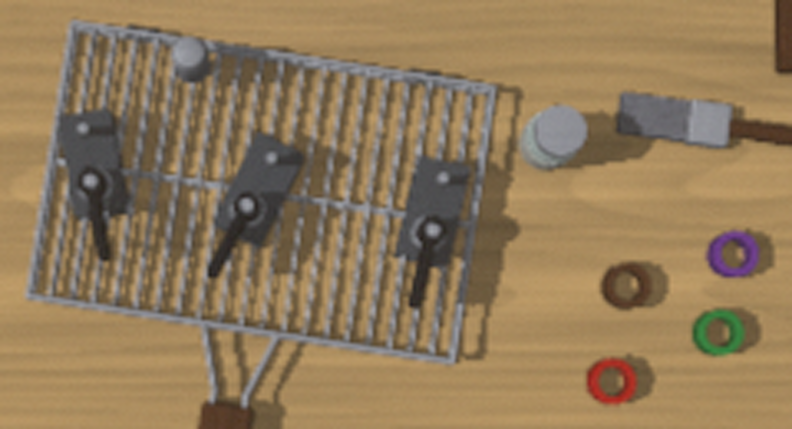

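Brown ring confirmed at crop (627,286), the only wooden one. Hub bolts are at (91,181), (246,206) and (432,231), stub tops at (83,128), (272,157) and (443,178), lever ends at (104,258), (213,274) and (415,305).

```bash
cat > h.py <<'E'
from bench import arm
import cv2,numpy as np
from scipy.spatial.transform import Rotation as Ro
def ray(n,px,z,p=None):
    p=p or arm.camera_params(n);K,R,t=p["intrinsics"],p["R"],p["t"]
    d=np.array([(px[0]-K[0,2])/K[0,0],(px[1]-K[1,2])/K[1,1],1.])
    if n=="wrist":
        r=np.hypot(d[0],d[1]);d=np.array([d[0]/r*np.sin(r),d[1]/r*np.sin(r),np.cos(r)]) if r>1e-9 else d
    c=-R.T@t;w=R.T@d
    return c+w*(z-c[2])/w[2]
def proj(n,X,p=None):
    p=p or arm.camera_params(n);K,R,t=p["intrinsics"],p["R"],p["t"]
    c=R@np.array(X,float)+t
    if n=="wrist":
        th=np.arctan2(np.hypot(c[0],c[1]),c[2]);u=c[:2]/np.hypot(c[0],c[1])*th
    else: u=c[:2]/c[2]
    return u*K[0,0]+K[:2,2]
def totool(v):  # world shift -> commanded tool axes
    return Ro.from_quat(arm.read_state()["ee_rot"]).inv().apply(v)
E
python3 - <<'E'
from h import *
np.set_printoptions(precision=1,suppress=True)
f=lambda u:((u[0]+.5)/3.3-.5+195,(u[1]+.5)/3.3-.5+120)
for h,s,e in (((91,181),(83,128),(104,258)),((246,206),(272,157),(213,274)),((432,231),(443,178),(415,305))):
    H=ray("top",f(h),83);S=ray("top",f(s),72);E=ray("top",f(e),80)
    print(H,S,E,np.linalg.norm((H-S)[:2]),np.linalg.norm((H-E)[:2]),np.degrees(np.arctan2(*(H-E)[1::-1])),np.degrees(np.arctan2(*(S-H)[1::-1])))
print("ring",ray("top",f((627,286)),25))
w=arm.camera_params("wrist");print(w["intrinsics"][0],w["R"],-w["R"].T@w["t"])
s=arm.read_state();print(s["position"],Ro.from_quat(s["ee_rot"]).as_matrix())
E
```

```text
[576.5 154.2  83. ] [626.3 163.   72. ] [507.3 142.7  80. ] 50.56437166036668 70.15744943220655 9.460425404447287 10.029910204648942
[553.6  14.9  83. ] [599.4  -8.5  72. ] [492.6  44.7  80. ] 51.464649816770084 67.86903102677304 -26.055992088547892 -27.063565005496752
[ 530.7 -152.2   83. ] [ 580.  -163.6   72. ] [ 464.3 -136.8   80. ] 50.57305130913692 68.14506897674667 -13.077380627565276 -13.083219065200176
ring [ 484.2 -340.4   25. ]
[325.2   0.  276.8] [[-0.4  0.9  0. ]
 [ 0.8  0.4  0.3]
 [ 0.3  0.1 -0.9]] [ 205.  -595.9  372.1]
[ 279.4 -558.5  230.3] [[-0.9 -0.4 -0. ]
 [-0.4  0.9  0. ]
 [ 0.   0.  -1. ]]
```

```bash
python3 - <<'E'
from h import *
print(totool([467.4-279.6,-168.2+558.9,130-231.3]))
E
```

```text
[-342.70388938  265.27428168  101.78712925]
```

Emit:
servo_tool --rows '[[[0,-342,265,100,0,0,0.69],[0,-342,265,100,0,0,0.69],[0,-342,265,100,0,0,0.69],[0,-342,265,100,0,0,0.69],[0,-342,265,100,0,0,0.69],[0,-342,265,100,0,0,0.69],[0,-342,265,100,0,0,0.69],[0,-342,265,100,0,0,0.69],[0,-342,265,100,0,0,0.69],[0,-342,265,100,0,0,0.69]]]'

```text
clock: 1.35
position: [466.6, -169.3, 131.3]
ee_rot: [0.113, 0.994, -0.0, -0.0]
contact_force: [-0.1, 0.1, 0.4]
gripper_width: -0.1
grasp_force: 0.0
```

```bash
python3 - <<'E'
from h import *
np.set_printoptions(precision=2,suppress=True)
s=arm.read_state();print(s["clock"],s["position"],s["contact_force"],s["gripper_width"]);print(Ro.from_quat(s["ee_rot"]).as_matrix())
im=arm.get_image("wrist");cv2.imwrite("pics/w1.png",im[:,:,::-1])
for X in [(530.7,-152.2,83),(580,-163.6,72),(474.2,-139,80),(460.5,-135.8,80)]:print(proj("wrist",X))
E
```

```text
1.35 [ 466.58 -169.32  131.27] [-0.13  0.09  0.43] -0.06341961613199949
[[-0.97  0.22 -0.  ]
 [ 0.22  0.97  0.  ]
 [ 0.   -0.   -1.  ]]
[321.47 306.38]
[315.53 346.25]
[326.46 231.43]
[327.68 211.11]
```

View pics/w1.png

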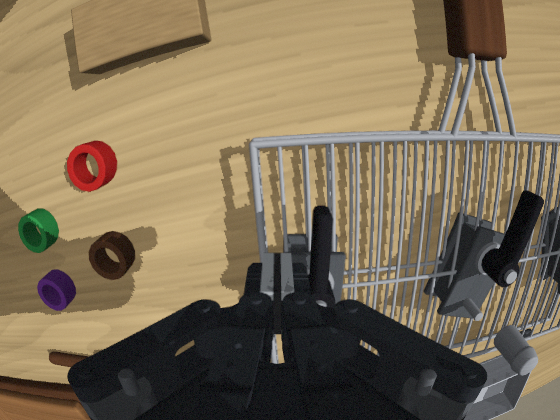

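Wrist view: shut fingers at about (277,275), the right clamp's lever from (322,208) to (320,295), roughly 3 mm nearer than estimated. The gap is clear, so I descend.

Emit:
servo_tool --rows '[[[0,0,-2,50,0,0,0],[0,0,-2,71,0,0,0],[0,0,-2,71,0,0,0],[0,0,0,71,0,0,0],[0,0,1,71,0,0,0],[0,0,2,71,0,0,0],[0,0,3,71,0,0,0],[0,0,3,71,0,0,0]]]'

```text
clock: 2.4
position: [467.7, -165.9, 60.5]
ee_rot: [0.113, 0.994, 0.0, 0.0]
contact_force: [-0.4, -0.5, 0.6]
gripper_width: -0.0
grasp_force: 0.0
```

Emit:
servo_tool --rows '[[[0,0,1,0,0,0,0],[0,0,2,0,0,0,0],[0,0,3,0,0,0,0],[0,0,3,0,0,0,0]]]'

```text
clock: 2.9
position: [468.3, -163.0, 60.3]
ee_rot: [0.113, 0.994, -0.0, -0.0]
contact_force: [0.3, 0.5, 0.7]
gripper_width: -0.3
grasp_force: 0.0
```

Emit:
servo_tool --rows '[[[0,0,1,0,0,0,0],[0,0,1.5,0,0,0,0],[0,0,1.5,0,0,0,0]]]'

```text
clock: 3.28
position: [468.6, -161.6, 60.3]
ee_rot: [0.113, 0.994, -0.0, -0.0]
contact_force: [0.7, -0.4, 0.4]
gripper_width: 0.3
grasp_force: 0.0
```

Emit:
servo_tool --rows '[[[0,0,0.7,0,0,0,0],[0,0,1.5,0,0,0,0],[0,0,1.5,0,0,0,0]]]'

```text
clock: 3.65
position: [469.0, -160.1, 60.3]
ee_rot: [0.113, 0.994, -0.0, 0.0]
contact_force: [0.1, -0.7, 0.2]
gripper_width: -0.1
grasp_force: 0.0
```

Emit:
servo_tool --rows '[[[0,0,0.7,0,0,0,0],[0,0,1.5,0,0,0,0],[0,0,1.5,0,0,0,0]]]'

```text
clock: 4.03
position: [469.3, -158.7, 60.3]
ee_rot: [0.113, 0.994, 0.0, 0.0]
contact_force: [-0.3, 0.6, -0.4]
gripper_width: -0.1
grasp_force: 0.0
```

Emit:
servo_tool --rows '[[[0,0,0.7,0,0,0,0],[0,0,1.5,0,0,0,0],[0,0,1.5,0,0,0,0]]]'

```text
clock: 4.4
position: [469.3, -158.3, 60.3]
ee_rot: [0.113, 0.994, -0.001, -0.0]
contact_force: [-1.6, -6.6, -0.2]
gripper_width: -0.0
grasp_force: 3.3
```

Emit:
servo_tool --rows '[[[0,0,0.7,0,0,0,0],[0,0,1.3,0,0,0,0],[0,0,1.3,0,0,0,0]]]'

```text
clock: 4.78
position: [469.4, -158.1, 60.4]
ee_rot: [0.113, 0.994, -0.001, -0.001]
contact_force: [-0.3, -13.2, -1.4]
gripper_width: 0.2
grasp_force: 6.3
```

Right lever holds at 13 N (tight). The contact position matches my estimate within 1 mm. Now the middle one.

Emit:
servo_tool --rows '[[[0,0,-14,0,0,0,0],[0,0,-14,-50,0,0,0],[0,10,20,-50,0,0,0.12],[0,20,82,-50,0,0,0.236],[0,20,144,-50,0,0,0.236],[0,20,171,-50,0,0,0.236],[0,20,171,-50,0,0,0.236],[0,20,171,0,0,0,0.236],[0,20,171,0,0,0,0.236],[0,20,171,0,0,0,0.236]]]'

```text
clock: 6.02
position: [489.3, 14.5, 61.2]
ee_rot: [0.229, 0.973, 0.0, 0.0]
contact_force: [0.8, -0.2, 0.5]
gripper_width: 0.1
grasp_force: 0.0
```

Emit:
servo_tool --rows '[[[0,0,1.5,0,0,0,0],[0,0,2.5,0,0,0,0],[0,0,2.5,0,0,0,0]]]'

```text
clock: 6.4
position: [490.3, 17.5, 61.0]
ee_rot: [0.229, 0.973, 0.0, 0.001]
contact_force: [-0.1, -0.5, 0.6]
gripper_width: -0.2
grasp_force: 0.0
```

Emit:
servo_tool --rows '[[[0,0,1.5,0,0,0,0],[0,0,3,0,0,0,0],[0,0,3,0,0,0,0]]]'

```text
clock: 6.78
position: [491.3, 20.2, 60.3]
ee_rot: [0.229, 0.973, -0.0, -0.0]
contact_force: [-0.4, 0.2, 0.3]
gripper_width: -0.4
grasp_force: 0.0
```

Emit:
servo_tool --rows '[[[0,0,0.7,0,0,0,0],[0,0,1.5,0,0,0,0],[0,0,1.5,0,0,0,0]]]'

```text
clock: 7.15
position: [491.9, 21.5, 60.3]
ee_rot: [0.229, 0.973, -0.0, -0.0]
contact_force: [-0.4, -1.0, -0.4]
gripper_width: 0.3
grasp_force: 0.0
```

Emit:
servo_tool --rows '[[[0,0,0.7,0,0,0,0],[0,0,1.2,0,0,0,0],[0,0,1.2,0,0,0,0]]]'

```text
clock: 7.52
position: [492.5, 22.5, 60.3]
ee_rot: [0.229, 0.973, 0.0, 0.0]
contact_force: [0.5, 0.4, -0.8]
gripper_width: -0.0
grasp_force: 0.0
```

Emit:
servo_tool --rows '[[[0,0,0.7,0,0,0,0],[0,0,1.5,0,0,0,0],[0,0,1.5,0,0,0,0]]]'

```text
clock: 7.9
position: [493.1, 23.9, 60.3]
ee_rot: [0.229, 0.973, 0.0, 0.0]
contact_force: [-0.9, -0.2, -0.2]
gripper_width: -0.2
grasp_force: 0.0
```

Emit:
servo_tool --rows '[[[0,0,0.7,0,0,0,0],[0,0,1,0,0,0,0],[0,0,1,0,0,0,0]]]'

```text
clock: 8.28
position: [493.2, 24.4, 60.3]
ee_rot: [0.229, 0.973, -0.0, -0.0]
contact_force: [-0.6, -2.6, 1.8]
gripper_width: 0.4
grasp_force: 1.2
```

Contact. Push on a little.

Emit:
servo_tool --rows '[[[0,0,0.5,0,0,0,0],[0,0,1,0,0,0,0],[0,0,1,0,0,0,0]]]'

```text
clock: 8.65
position: [493.7, 25.4, 60.2]
ee_rot: [0.229, 0.973, -0.0, -0.0]
contact_force: [-0.8, -3.7, 0.7]
gripper_width: 0.2
grasp_force: 1.9
```

Emit:
servo_tool --rows '[[[0,0,1,0,0,0,0],[0,0,2,0,0,0,0],[0,0,3,0,0,0,0],[0,0,3,0,0,0,0]]]'

```text
clock: 9.15
position: [495.1, 28.4, 60.2]
ee_rot: [0.229, 0.973, -0.0, -0.0]
contact_force: [-1.2, -1.9, 1.2]
gripper_width: 0.1
grasp_force: 1.8
```

Middle lever gives at about 4 N, so it is the loose one. Swing it on along the arc about its hub.

Emit:
servo_tool --rows '[[[0,0.6,3,0,0,0,0.05],[0,1.1,5.9,0,0,0,0.1],[0,1.4,8.9,0,0,0,0.15],[0,1.6,11.9,0,0,0,0.2],[0,1.6,14.9,0,0,0,0.25],[0,1.5,17.9,0,0,0,0.3],[0,1.2,20.9,0,0,0,0.35],[0,0.8,23.9,0,0,0,0.4],[0,0.8,23.9,0,0,0,0.4]]]'

```text
clock: 10.28
position: [504.7, 50.4, 60.2]
ee_rot: [0.418, 0.909, -0.0, -0.0]
contact_force: [-4.0, -0.9, 2.7]
gripper_width: -0.2
grasp_force: 1.8
```

Emit:
servo_tool --rows '[[[0,0,-8,0,0,0,0],[0,0,-15,0,0,0,0],[0,0,-15,-60,0,0,0],[0,0,-15,-120,0,0,0],[0,0,-15,-140,0,0,0],[0,0,-15,-140,0,0,0]]]'

```text
clock: 11.02
position: [495.0, 40.6, 202.3]
ee_rot: [0.418, 0.909, 0.002, 0.002]
contact_force: [0.2, -0.4, -0.2]
gripper_width: 0.6
grasp_force: 0.0
```

```bash
python3 - <<'E'
from h import *
np.set_printoptions(precision=2,suppress=True)
im=arm.get_image("wrist");s=arm.read_state();print(s["clock"],s["position"]);print(Ro.from_quat(s["ee_rot"]).as_matrix(), s["joints"])
cv2.imwrite("pics/w2.png",im[:,:,::-1])
for X in [(553.6,14.9,83),(599.4,-8.5,72),(492.6,44.7,80),(484,-340,25)]:print(proj("wrist",X))
# command to hover above ring: keep high z ~200, camera seeing the ring
E
```

```text
11.075 [493.83  40.3  200.45]
[[-0.65  0.76  0.  ]
 [ 0.76  0.65  0.  ]
 [-0.    0.   -1.  ]] [ 0.41  0.19 -0.35 -0.   -1.03 -2.84]
[309.85 260.22]
[325.93 295.92]
[280.34 193.14]
[112.16 363.11]
```

View pics/w2.png

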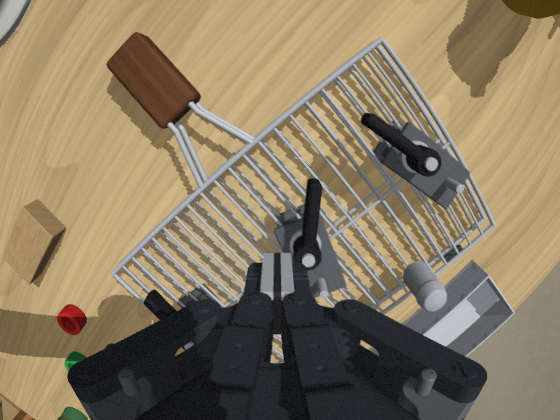

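Wrist view: middle lever, tip (313,181), hub bolt (308,260) as predicted, has swung well clockwise and points about 25° off its plate. Now to the brown ring.

Emit:
servo_tool --rows '[[[65,-283,-255,20,0,0,-0.4],[65,-283,-255,20,0,0,-0.4],[65,-283,-255,20,0,0,-0.4],[65,-283,-255,20,0,0,-0.4],[65,-283,-255,80,0,0,-0.4],[65,-283,-255,80,0,0,-0.4],[65,-283,-255,80,0,0,-0.4],[65,-283,-255,80,0,0,-0.4],[65,-283,-255,80,0,0,-0.4]]]'

```text
clock: 12.2
position: [483.8, -340.1, 119.0]
ee_rot: [0.229, 0.973, 0.0, -0.001]
contact_force: [0.5, 0.8, 0.1]
gripper_width: 64.9
grasp_force: 0.0
```

```bash
python3 - <<'E'
from h import *
np.set_printoptions(precision=2,suppress=True)
p=arm.camera_params("wrist");s=arm.read_state();im=arm.get_image("wrist");print(s["clock"],s["position"],s["gripper_width"]);print(Ro.from_quat(s["ee_rot"]).as_matrix())
cv2.imwrite("pics/w3.png",im[:,:,::-1])
print(proj("wrist",(484.2,-340.4,25),p),proj("wrist",s["position"],p))
E
```

```text
12.2 [ 483.78 -340.06  119.02] 64.9044379539863
[[-0.89  0.45 -0.  ]
 [ 0.45  0.89  0.  ]
 [ 0.   -0.   -1.  ]]
[277.97 209.61] [278.94 270.71]
```

View pics/w3.png

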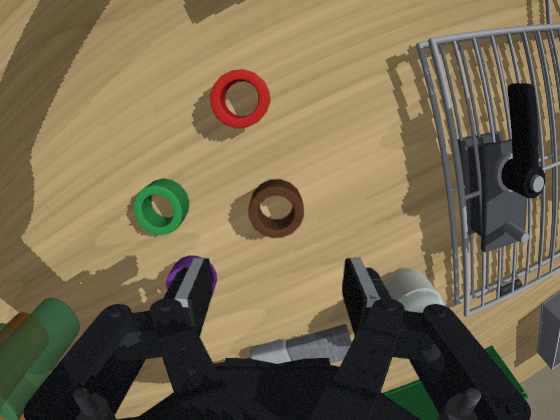

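Wrist view: brown ring at (276,208) between the open fingers' planes, nothing in the descent path. Measure it by mask.

```bash
python3 - <<'E'
from h import *
np.set_printoptions(precision=1,suppress=True)
im=cv2.imread("pics/w3.png");p=arm.camera_params("wrist")
roi=np.zeros(im.shape[:2],np.uint8);cv2.circle(roi,(276,208),36,255,-1)
h=cv2.cvtColor(im,cv2.COLOR_BGR2HSV)
m=((h[...,2]<100)&(h[...,1]>100)).astype(np.uint8)*255&roi
cs,hi=cv2.findContours(m,cv2.RETR_CCOMP,cv2.CHAIN_APPROX_NONE)
for c,q in zip(cs,hi[0]):
    if len(c)>30: 
        e=cv2.fitEllipse(c);print(e,q[3])
        for z in (0,25):print(z,ray("wrist",e[0],z,p))
# rays of top-outer rim expected at candidate
for X in [(484.2,-340.4,25)]:
    for a in range(0,360,90):print(proj("wrist",np.array(X)+22*np.array([np.cos(np.radians(a)),np.sin(np.radians(a)),0]),p))
E
```

```text
((275.33770751953125, 208.1824188232422), (54.39736557006836, 57.48952865600586), 4.199204921722412) -1
0 [ 490.9 -345.5    0. ]
25 [ 483.1 -341.6   25. ]
((275.424560546875, 206.92965698242188), (24.20020294189453, 32.716400146484375), 88.06807708740234) 0
0 [ 489.9 -345.     0. ]
25 [ 482.2 -341.    25. ]
[289.7 232.2]
[303.1 196.6]
[264.3 184. ]
[252.1 220.5]
```

Emit:
servo_tool --rows '[[[65,0,-1.5,55,0,0,0],[65,0,-1.5,95,0,0,0],[65,0,-1.5,116,0,0,0],[65,0,-1.5,116,0,0,0],[65,0,-1.5,116,0,0,0],[30,0,-1.5,116,0,0,0],[30,0,-1.5,116,0,0,0],[30,0,-1.5,116,0,0,0],[30,0,-1.5,116,0,0,0],[30,0,-1.5,116,0,0,0]]]'

```text
clock: 13.5
position: [484.9, -342.2, 6.4]
ee_rot: [0.229, 0.973, -0.0, 0.002]
contact_force: [-0.0, 1.4, 5.1]
gripper_width: 42.0
grasp_force: 60.0
```

Emit:
servo_tool --rows '[[[30,0,0,-10,0,0,0],[30,0,0,-30,0,0,0],[30,0,0,-80,0,0,0],[30,0,0,-130,0,0,0],[30,0,0,-130,0,0,0],[30,0,0,-130,0,0,0]]]'

```text
clock: 14.25
position: [483.3, -341.6, 134.7]
ee_rot: [0.229, 0.973, 0.0, 0.0]
contact_force: [0.1, 0.9, -1.5]
gripper_width: 41.7
grasp_force: 60.8
```

```bash
python3 - <<'E'
from h import *
np.set_printoptions(precision=2,suppress=True)
p=arm.camera_params("wrist");s=arm.read_state();im=arm.get_image("wrist");print(s["clock"],s["position"],s["gripper_width"],s["grasp_force"],s["contact_force"])
cv2.imwrite("pics/w4.png",cv2.resize(im[130:370,140:420,::-1],None,fx=2.5,fy=2.5))
print(proj("wrist",s["position"],p))
E
```

```text
14.25 [ 483.34 -341.64  134.71] 41.748389463676 60.81907622516155 [ 0.13  0.87 -1.46]
[278.91 270.75]
```

View pics/w4.png

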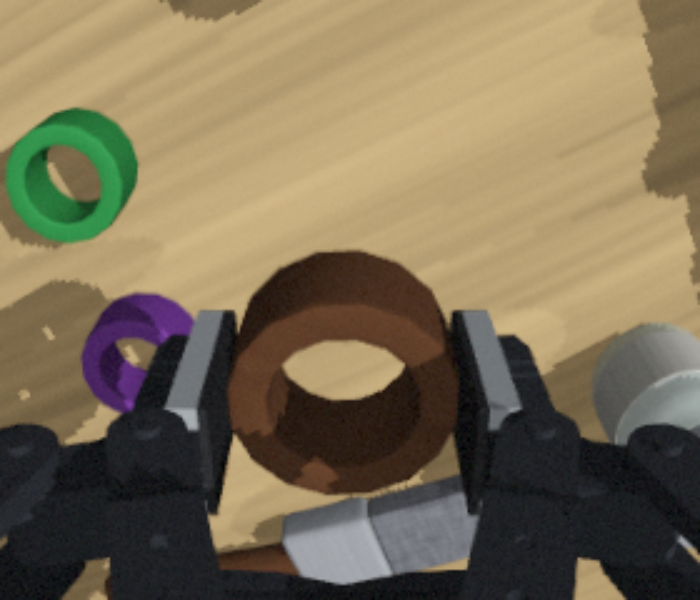

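Crop: ring firmly held between the pads, hole centre about (345,400), looks level. I'll check level and offset against projected rims.

```bash
python3 - <<'E'
from h import *
np.set_printoptions(precision=1,suppress=True)
p=arm.camera_params("wrist");s=arm.read_state();R=Ro.from_quat(s["ee_rot"]).as_matrix()
c=s["position"].copy()
for name,r,dz in(("top out",22,18.6),("top in",14,18.6),("bot out",22,-6.4)):
    P=[(proj("wrist",c+[0,0,dz]+r*(R[:,0]*a+R[:,1]*b),p)-[140,130])*2.5 for a,b in((1,0),(-1,0),(0,1),(0,-1))]
    print(name,*P)
print(totool([599.4-483.3,-8.5+341.6,0]))
t=R[:,:2].T@np.array([0,0,1]);print(t)
E
```

```text
top out [348.4 294.6] [347.5 495.2] [468.9 401.3] [226.6 401.7]
top in [348.2 336. ] [347.7 463.5] [425.3 402.3] [270.4 402.6]
bot out [347.3 238.6] [346.8 422.7] [452.4 335.5] [241.5 335.7]
[ 44.8 349.9   0.2]
[0. 0.]
```

Ring is centred on the TCP and upright. Carry it above the middle stub at (598.8,-8.5).

Emit:
servo_tool --rows '[[[30,45,350,0,0,0,0],[30,45,350,0,0,0,0],[30,45,350,0,0,0,0],[30,45,350,0,0,0,0],[30,45,350,0,0,0,0],[30,45,350,0,0,0,0],[30,45,350,0,0,0,0],[30,45,350,25,0,0,0],[30,45,350,45,0,0,0],[30,45,350,45,0,0,0]]]'

```text
clock: 15.55
position: [597.3, -9.9, 86.7]
ee_rot: [0.23, 0.973, -0.001, -0.003]
contact_force: [-0.3, -0.9, 0.0]
gripper_width: 41.7
grasp_force: 60.9
```

```bash
python3 - <<'E'
from h import *
np.set_printoptions(precision=2,suppress=True)
p=arm.camera_params("wrist");s=arm.read_state();im=arm.get_image("wrist");print(s["clock"],s["position"],s["gripper_width"],s["grasp_force"],s["contact_force"])
cv2.imwrite("pics/w5.png",cv2.resize(im[130:370,140:420,::-1],None,fx=2.5,fy=2.5))
for X in [(553.6,14.9,83),(598.8,-8.5,72)]:print((proj("wrist",X,p)-[140,130])*2.5)
E
```

```text
15.55 [597.31  -9.86  86.7 ] 41.73683646141098 60.89857326820493 [-0.27 -0.95  0.01]
[362.07 101.22]
[355.81 321.13]
```

View pics/w5.png

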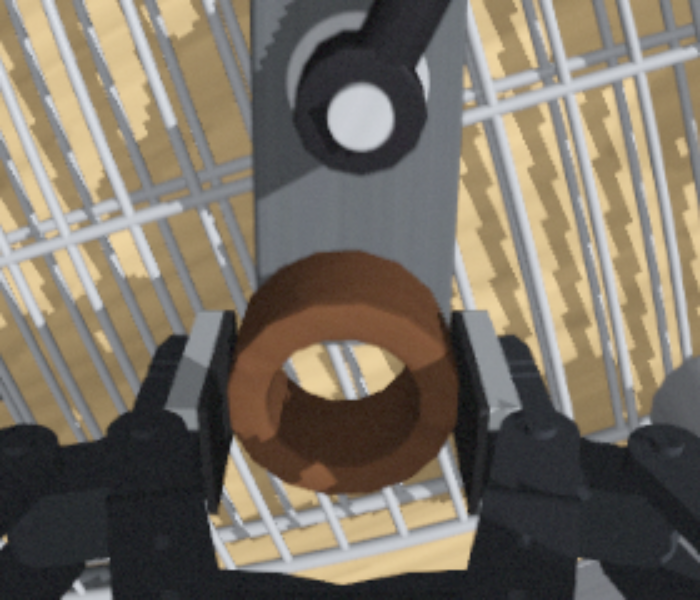

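Crop: ring level over the plate's end, stub hidden behind the ring's near wall, bolt at (361,117) against a predicted (362,101). Let the arm settle and re-measure the hub.

Emit:
servo_tool --rows '[[[30,0,0,0,0,0,0],[30,0,0,0,0,0,0]]]'

```text
clock: 15.85
position: [600.0, -8.7, 90.2]
ee_rot: [0.229, 0.973, 0.0, 0.001]
contact_force: [-0.0, 0.2, -0.2]
gripper_width: 41.9
grasp_force: 60.9
```

```bash
python3 - <<'E'
from h import *
np.set_printoptions(precision=1,suppress=True)
p=arm.camera_params("wrist");s=arm.read_state();im=arm.get_image("wrist");print(s["clock"],s["position"])
g=im.astype(int);m=((g.min(2)>150)&(g.max(2)-g.min(2)<25)).astype(np.uint8)
n,l,st,ce=cv2.connectedComponentsWithStats(m)
for i in range(1,n):
    if st[i,4]>150: print(st[i],ce[i],[ray("wrist",ce[i],z,p) for z in(80,84,88)])
# hub outer (black disc, top z=80): circle
print("tcp self-check", proj("wrist",s["position"],p))
E
```

```text
15.85 [600.   -8.7  90.2]
[    0     0   250   260 10002] [130.4 116.6] [array([498. , -39.8,  80. ]), array([498.7, -38. ,  84. ]), array([499.4, -36.3,  88. ])]
[244   0  30  80 345] [258.9  38.9] [array([496.4,  32.7,  80. ]), array([497.2,  32.5,  84. ]), array([498. ,  32.4,  88. ])]
[279   0  30  83 331] [293.8  40.1] [array([504. ,  46.6,  80. ]), array([504.6,  46.1,  84. ]), array([505.2,  45.6,  88. ])]
[313   0  17  43 157] [321.1  20.7] [array([500.8,  62.3,  80. ]), array([501.4,  61.4,  84. ]), array([502.1,  60.5,  88. ])]
[ 320    0   94  294 2832] [365.  163.9] [array([571.8,  52.2,  80. ]), array([570.6,  51.6,  84. ]), array([569.4,  50.9,  88. ])]
[406   0  24  75 197] [417.5  35.1] [array([524.2, 104.1,  80. ]), array([524.2, 102.1,  84. ]), array([524.3, 100. ,  88. ])]
[432   0  23  71 173] [443.6  34.9] [array([528.6, 118.5,  80. ]), array([528.5, 116.1,  84. ]), array([528.4, 113.7,  88. ])]
[500   0  22  82 228] [511.4  40.2] [array([543.6, 162.4,  80. ]), array([543.1, 158.9,  84. ]), array([542.6, 155.3,  88. ])]
[516  93  15  21 237] [522.8 103. ] [array(
[... 465 characters left out ...]
.2,   88. ])]
[ 224  306  103   52 1121] [268.6 337.4] [array([645.8, -38.3,  80. ]), array([642.7, -36.6,  84. ]), array([639.5, -34.8,  88. ])]
[ 64 312  27  27 176] [ 79.6 323. ] [array([ 588. , -157.8,   80. ]), array([ 586.3, -153. ,   84. ]), array([ 584.7, -148.1,   88. ])]
[464 324  36  50 177] [489.8 340.9] [array([741.9, 100.7,  80. ]), array([736.2,  98.7,  84. ]), array([730.5,  96.8,  88. ])]
[ 30 331  45  40 947] [ 52.5 349. ] [array([ 600.4, -210.5,   80. ]), array([ 598.4, -204.3,   84. ]), array([ 596.4, -198. ,   88. ])]
[371 375  40  27 565] [391.4 387.9] [array([739.7,  16.6,  80. ]), array([734.1,  16.9,  84. ]), array([728.4,  17.1,  88. ])]
tcp self-check [279.  270.8]
```

Hub measures (555.5,13.3), giving a stub at (600,-9), and the TCP sits at (600,-8.7). Lower.

Emit:
servo_tool --rows '[[[30,0,0,6,0,0,0],[30,0,0,10,0,0,0],[30,0,0,13,0,0,0],[30,0,0,16,0,0,0],[30,0,0,19,0,0,0],[30,0,0,22,0,0,0],[30,0,0,22,0,0,0]]]'

```text
clock: 16.77
position: [599.4, -8.6, 67.0]
ee_rot: [0.229, 0.973, -0.0, -0.0]
contact_force: [0.4, 0.5, -0.1]
gripper_width: 41.9
grasp_force: 60.9
```

Emit:
servo_tool --rows '[[[30,0,0,3,0,0,0],[30,0,0,6,0,0,0],[30,0,0,9,0,0,0],[30,0,0,11,0,0,0],[30,0,0,11,0,0,0]]]'

```text
clock: 17.4
position: [599.5, -8.6, 56.1]
ee_rot: [0.229, 0.973, -0.0, -0.0]
contact_force: [0.1, 0.0, -0.5]
gripper_width: 41.8
grasp_force: 60.9
```

Emit:
servo_tool --rows '[[[30,0,0,1,0,0,0],[30,0,0,2,0,0,0],[30,0,0,2,0,0,0]]]'

```text
clock: 17.77
position: [599.5, -8.5, 54.2]
ee_rot: [0.229, 0.973, -0.0, -0.0]
contact_force: [-0.7, -0.3, -0.5]
gripper_width: 42.0
grasp_force: 60.9
```

Emit:
servo_tool --rows '[[[30,0,0,1,0,0,0],[30,0,0,2,0,0,0],[30,0,0,2,0,0,0]]]'

```text
clock: 18.15
position: [599.5, -8.6, 52.2]
ee_rot: [0.229, 0.973, -0.0, -0.0]
contact_force: [-0.3, -0.7, 0.3]
gripper_width: 41.8
grasp_force: 60.9
```

Emit:
servo_tool --rows '[[[30,0,0,0.5,0,0,0],[30,0,0,1,0,0,0],[30,0,0,1,0,0,0]]]'

```text
clock: 18.52
position: [599.6, -8.5, 51.5]
ee_rot: [0.229, 0.973, -0.0, 0.0]
contact_force: [-0.5, -0.1, 1.6]
gripper_width: 41.8
grasp_force: 61.1
```

Touchdown on the plate. Release and lift.

Emit:
servo_tool --rows '[[[48,0,0,0,0,0,0],[60,0,0,0,0,0,0],[65,0,0,0,0,0,0],[65,0,0,0,0,0,0],[65,0,0,-15,0,0,0],[65,0,0,-40,0,0,0],[65,0,0,-90,0,0,0],[65,0,0,-130,0,0,0],[65,0,0,-130,0,0,0],[65,0,0,-130,0,0,0]]]'

```text
clock: 19.77
position: [599.2, -8.5, 181.7]
ee_rot: [0.229, 0.973, 0.0, 0.0]
contact_force: [0.2, 0.1, 0.1]
gripper_width: 65.1
grasp_force: 0.0
```

```bash
python3 - <<'E'
from h import *
np.set_printoptions(precision=1,suppress=True)
p=arm.camera_params("wrist");s=arm.read_state();im=arm.get_image("wrist");print(s["clock"],s["position"],s["contact_force"])
cv2.imwrite("pics/w6.png",cv2.resize(im[90:330,140:420,::-1],None,fx=2.5,fy=2.5))
for X in [(555.5,13.3,83),(600,-9,72),(600,-9,70)]:print((proj("wrist",X,p)-[140,90])*2.5)
E
```

```text
19.775 [599.2  -8.5 181.7] [0.2 0.1 0.1]
[345.3 136.4]
[344.6 283.7]
[344.6 281.7]
```

View pics/w6.png

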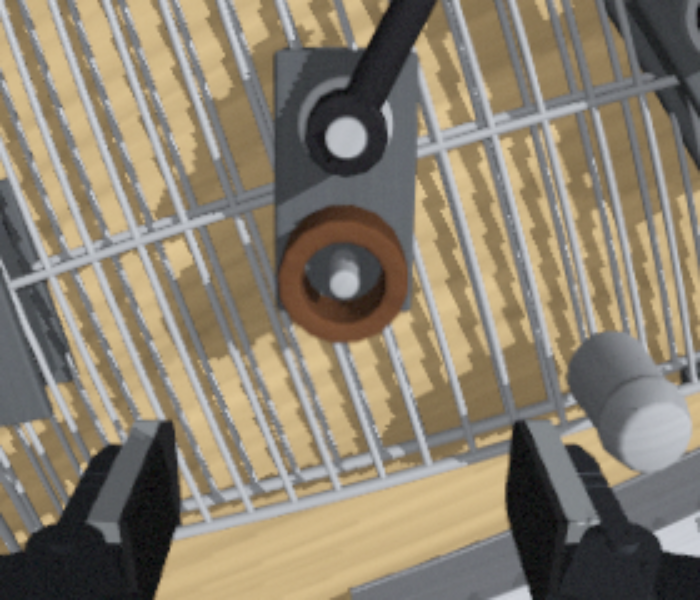

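Crop: the ring lies flat around the stub (top at (344,282), centred in the hole), and the lever is about 27° off the plate's line. The gripper is clear. Handing in.

```bash
python3 -c "
from bench import arm
print(arm.job_done())"
```

```text
the job is handed in; nothing more can be done
None
```

The middle clamp's lever was the loose one: I swung it about 25° clockwise, set the brown wooden ring flat over its stub, released it and handed in at about 20 s; the right lever held (pushed to 13 N, slightly over your 10 N), and I left the left lever untried once the loose one was found.

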